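# Move a row of sample tubes to the cooling block in the same order

## Robot

A 6-joint arm with a two-finger parallel gripper is mounted at the origin on the work surface. World frame = base frame: x ahead of the robot, y to its left, z up, the work surface at z = 0. Lengths are in mm, angles in rad, forces in N, time in s.
With the tool pointing down it reaches from about 300 to 775 mm from the base axis. Payload 14.6 kg.
Tool frame: the origin (TCP) lies midway between the tips of the shut fingers; the grasp point (between the pads) lies 19 mm behind it (manip.hold_point_z is the distance from the TCP to the grasp point, in mm); z points along the fingers, y is the direction in which the jaws open and shut (so a half turn about z gives the same grasp; the last joint's range is limited). The gripper opens to 94 mm and grips with 3 to 60 N. Pads are 16 mm wide; open, the fingers measure 119 mm over their backs; the gripper's body (75 mm by 177 mm) begins 78 mm behind the grasp point.
Start: joints at [1.062, 0.3, 1.521, -0, 1.321, -0.067], TCP at [235.158, 497.182, 205.446] pointing down, gripper open.
Joint ranges: [-3.03, 3.03], [-0.79, 2.21], [0.23, 2.52], [-1.04, 4.18], [0, 3.07], [-2.55, 2.55]. Speed limits (rad/s): [2.22, 2.22, 2.57, 3.14, 3.14, 3.14].

## Interface

Orientations are given as [roll, pitch, yaw] about the fixed x, y, z axes, in that order (R = Rz(yaw) Ry(pitch) Rx(roll)).
In Python, from cell import manip gives the robot as it stands.
- The arm moves only by the shell command python3 -m crank 'ROWS' [OPENING] [FORCE]. ROWS is JSON, a list of rows, each an object with "offset": the shift along the world's x, y, z in m, a list of three; "spin": the turn about the world's z in degrees. In form: [{"offset": [dx, dy, dz], "spin": spin}, ...]. A call has exactly 8 rows; each row is the pose to reach, as a shift and turn from the pose measured when the call began; what a row does not reach only later rows make up. A row lasts 1/12 s, in which the tool goes at most 41.7 mm and 7.16 degrees, less where a joint would pass 70% of its speed; a pose out of reach is approached as far as the arm can. A call with a gripper value outside its range is refused whole. OPENING is the opening, from 0 (shut) to 1 (fully open), set as the call begins (- or left out, the last holds). The fingers move at their own pace and stop on an object; FORCE is the grip in N (left out, the last holds). Time passes only in rows, so rows that repeat a pose let the fingers close, or fill a call up. It gives the time, the measured TCP pose, the force and the opening at its end, in the units of the state.
- manip.read_state(): the state, without advancing time (a new reading comes with each control period).
- manip.camera(name): name is "side" or "top" or "wrist"; returns a dict with "pixels" (400x640x3 uint8, red, green, blue), "fx", "fy", "cx", "cy" (pixels), "k1" (the pictures are not rectified: a ray, as slopes to the right and down, at radius r is drawn at 1 + k1 r^2 times it, then the intrinsics apply), "extrinsics" (4x4, takes a point from world to camera coordinates); the wrist camera has in their place "hand_eye" (4x4, takes a point from camera to tool coordinates, whose origin is the TCP and whose axes are the flange's). Camera axes: x right, y down, z forward; pixel columns grow to the right and rows downward; lengths in mm; the calibration is good to about 2 mm. A picture is of the moment at which its call begins: read the wrist's pose just before it. There is no depth.
- manip.sign_off(): hands the job in, once; it reports no verdict.
Trained networks look in a picture, given as the dict that the camera call returned (one of the last four; its "shot" number tells which), for a name from the list of things; names that differ only in an ending like _2 or _b are one class to them, and where a whole thing is asked for, a point or a joint stands for the part that bears it (a point fixed in the world has none). Each returns a list of dicts, best first, with "conf" (0 to 1); they miss things now and then, are a little off and sometimes report something else, mostly with a low value. They report only what shows in the picture. A call takes as long as a camera call. They do not tell look-alikes from the thing itself.
- manip.search_frame(picture, name): "location" ([x, y, z] in mm, in world coordinates, good to about 4 mm: the middle of the surface that is visible of it).
- manip.masks_of(picture, name): "mask" (400x640 bool, what is visible of it).
The state is a dict: "clock": time; "joints": joint angles; "qd": joint speeds; "effort": joint torques, N m; "eef_pos": TCP position; "eef_rot": TCP orientation; "wrist_force": force on the tool from outside, world axes, zero at the start; "moment": the same for the moment, N m; "finger_gap": finger opening in mm.
Only numpy, scipy, OpenCV 4.12 (cv2) and the standard library are available. Lean on these libraries where they do the work, as an engineer would, in place of code of your own. Each camera call takes 0.05 s, during which the arm holds its last target. There are 200 camera calls.

## Task

Move the four large capped sample tubes from the green rack into the four wells of the aluminium cooling block, keeping them in the same left-to-right order, so that the row still matches the row of small retained vials. Lower each tube until its tapered foot is fully seated in its well, without dropping it in. Leave the small vials standing where they are in the green rack.

Things in the scene. Friction and masses are not known exactly. Their poses are not given: they have to be found in the camera images.
- tube_red: capped 50 ml centrifuge tube with a red screw cap, frosted body, white label. 116 mm tall; body 29 mm diameter, its lowest 15 mm a cone narrowing to a 9 mm flat tip; cap 34 mm diameter, 98 to 116 mm above the tip. Round: its yaw means nothing. 35 to 70 g. Origin: underside of the tip; z along the tube, up. Starts upright in the green rack's near row.
- tube_yellow: capped 50 ml centrifuge tube with a yellow screw cap, frosted body, white label. 116 mm tall; body 29 mm diameter, its lowest 15 mm a cone narrowing to a 9 mm flat tip; cap 34 mm diameter, 98 to 116 mm above the tip. Round: its yaw means nothing. 35 to 70 g. Origin: underside of the tip; z along the tube, up. Starts upright in the green rack's near row.
- tube_blue: capped 50 ml centrifuge tube with a blue screw cap, frosted body, white label. 116 mm tall; body 29 mm diameter, its lowest 15 mm a cone narrowing to a 9 mm flat tip; cap 34 mm diameter, 98 to 116 mm above the tip. Round: its yaw means nothing. 35 to 70 g. Origin: underside of the tip; z along the tube, up. Starts upright in the green rack's near row.
- tube_white: capped 50 ml centrifuge tube with a white screw cap, frosted body, white label. 116 mm tall; body 29 mm diameter, its lowest 15 mm a cone narrowing to a 9 mm flat tip; cap 34 mm diameter, 98 to 116 mm above the tip. Round: its yaw means nothing. 35 to 70 g. Origin: underside of the tip; z along the tube, up. Starts upright in the green rack's near row.
- vial_red: small retained vial with a red screw cap, belonging to the red-capped tube. 58 mm tall, body 16 mm and cap 19 mm diameter, 20 g, loose in its hole. Origin: centre of its underside, z up. Stands in the green rack's far row, 55 mm behind (rack +x) the start of its tube, its top 80 mm above the bench.
- vial_yellow: small retained vial with a yellow screw cap, belonging to the yellow-capped tube. 58 mm tall, body 16 mm and cap 19 mm diameter, 20 g, loose in its hole. Origin: centre of its underside, z up. Stands in the green rack's far row, 55 mm behind (rack +x) the start of its tube, its top 80 mm above the bench.
- vial_blue: small retained vial with a blue screw cap, belonging to the blue-capped tube. 58 mm tall, body 16 mm and cap 19 mm diameter, 20 g, loose in its hole. Origin: centre of its underside, z up. Stands in the green rack's far row, 55 mm behind (rack +x) the start of its tube, its top 80 mm above the bench.
- vial_white: small retained vial with a white screw cap, belonging to the white-capped tube. 58 mm tall, body 16 mm and cap 19 mm diameter, 20 g, loose in its hole. Origin: centre of its underside, z up. Stands in the green rack's far row, 55 mm behind (rack +x) the start of its tube, its top 80 mm above the bench.
- tube_rack: green plastic rack, fixed, 116 (x) by 200 mm (y), top plate 60 mm high. Origin: centre of its underside; x away from the robot, y to the robot's left (turned up to 20 degrees), z up. Near row: 32 mm holes at x = -27 mm, y = +69, +23, -23 and -69 mm, a tube's tip 6 mm above the bench. Far row: vial holes at x = +28 mm, same y. Stands left or right of the cooling block.
- cooling_block: aluminium block 76 (x) by 206 mm (y) in a low black tray (100 by 232), fixed; flat top 70 mm high. Origin: centre of the tray's underside; axes as the rack's (turned up to 20 degrees). Four empty wells at x = 0, y = +69, +23, -23 and -69 mm: 33 mm wide, with a 20 mm tapered seat; a seated tube's tip is 15 mm above the underside, upright with 2 to 3 mm of play.
There are look-alikes about, which are no part of the job. What is shaped like the tube_yellow but black or turquoise is not meant.

How it is judged (in metres and radians):
At the end, for the whole second after the job is handed in: Each tube is in the well with the same place in the row as its colour's vial has in the green rack (8 mm along and across), within 4 mm of fully seated, 0.1 rad of upright, at rest; each vial upright within 10 mm of its start (((y of tube_red in the frame of cooling_block between 0.061 and 0.077 m and y of vial_red in the frame of tube_rack between 0.059 and 0.079 m) or (y of tube_red in the frame of cooling_block between 0.015 and 0.031 m and y of vial_red in the frame of tube_rack between 0.013 and 0.033 m) or (y of tube_red in the frame of cooling_block between -0.031 and -0.015 m and y of vial_red in the frame of tube_rack between -0.033 and -0.013 m) or (y of tube_red in the frame of cooling_block between -0.077 and -0.061 m and y of vial_red in the frame of tube_rack between -0.079 and -0.059 m)) and x of tube_red in the frame of cooling_block between -0.008 and 0.008 m and z of each of tube_red, tube_yellow, tube_blue, tube_white in the frame of cooling_block below 0.0194 m and angle between each of tube_red, tube_yellow, tube_blue, tube_white's own z axis and vertical below 0.1 rad and linear speed of each of tube_red, tube_yellow, tube_blue, tube_white below 0.02 m/s and distance of each of vial_red, vial_yellow, vial_blue, vial_white from where it was at the start of the episode below 0.01 m and angle between each of vial_red, vial_yellow, vial_blue, vial_white's own z axis and vertical below 0.2 rad and ((y of tube_yellow in the frame of cooling_block between 0.061 and 0.077 m and y of vial_yellow in the frame of tube_rack between 0.059 and 0.079 m) or (y of tube_yellow in the frame of cooling_block between 0.015 and 0.031 m and y of vial_yellow in the frame of tube_rack between 0.013 and 0.033 m) or (y of tube_yellow in the frame of cooling_block between -0.031 and -0.015 m and y of vial_yellow in the frame of tube_rack between -0.033 and -0.013 m) or (y of tube_yellow in the frame of cooling_block between -0.077 and -0.061 m and y of vial_yellow in the frame of tube_rack between -0.079 and -0.059 m)) and x of tube_yellow in the frame of cooling_block between -0.008 and 0.008 m and ((y of tube_blue in the frame of cooling_block between 0.061 and 0.077 m and y of vial_blue in the frame of tube_rack between 0.059 and 0.079 m) or (y of tube_blue in the frame of cooling_block between 0.015 and 0.031 m and y of vial_blue in the frame of tube_rack between 0.013 and 0.033 m) or (y of tube_blue in the frame of cooling_block between -0.031 and -0.015 m and y of vial_blue in the frame of tube_rack between -0.033 and -0.013 m) or (y of tube_blue in the frame of cooling_block between -0.077 and -0.061 m and y of vial_blue in the frame of tube_rack between -0.079 and -0.059 m)) and x of tube_blue in the frame of cooling_block between -0.008 and 0.008 m and ((y of tube_white in the frame of cooling_block between 0.061 and 0.077 m and y of vial_white in the frame of tube_rack between 0.059 and 0.079 m) or (y of tube_white in the frame of cooling_block between 0.015 and 0.031 m and y of vial_white in the frame of tube_rack between 0.013 and 0.033 m) or (y of tube_white in the frame of cooling_block between -0.031 and -0.015 m and y of vial_white in the frame of tube_rack between -0.033 and -0.013 m) or (y of tube_white in the frame of cooling_block between -0.077 and -0.061 m and y of vial_white in the frame of tube_rack between -0.079 and -0.059 m)) and x of tube_white in the frame of cooling_block between -0.008 and 0.008 m); the robot touches nothing.
It fails at once if a retained vial is lifted, pushed out of place or tipped (distance of any of vial_red, vial_yellow, vial_blue, vial_white from where it was at the start of the episode above 0.015 m or angle between any of vial_red, vial_yellow, vial_blue, vial_white's own z axis and vertical above 0.35 rad).
It fails at once if a tube is dropped (falls free of the fingers by more than about 15 mm) ((linear speed of tube_red above 0.55 m/s and contact force between tube_red and the fingers below 0.02 N) or (linear speed of tube_yellow above 0.55 m/s and contact force between tube_yellow and the fingers below 0.02 N) or (linear speed of tube_blue above 0.55 m/s and contact force between tube_blue and the fingers below 0.02 N) or (linear speed of tube_white above 0.55 m/s and contact force between tube_white and the fingers below 0.02 N)).
It also fails if it takes over 96 s, if anything falls off the work surface, if the arm or the gripper's body presses on something with over 40 N, if the wrist force passes 120 N, or if a joint passes its speed limit or range.

## Working session

There is one attempt and no reset: what is moved stays moved. The work goes in short steps, Python scripts to look and compute and a shell command to move; the robot and the scene stay as the last step left them, time stands still between calls to the robot, and variables do not carry over. Pictures are saved under pics/ and viewed, about 12 in all and at most 16, crops included, and the job is handed in when it is done.

```bash
ls; mkdir -p pics; python3 - <<'E'
from cell import manip
import cv2
print(manip.read_state())
for n in ("top","side"):
    c=manip.camera(n); cv2.imwrite(f"pics/{n}0.png",c["pixels"][:,:,::-1])
    print(n,c["fx"],c["cx"],c["cy"],c["k1"],c["extrinsics"])
    for o in ["tube_red","tube_yellow","tube_blue","tube_white","tube_rack","cooling_block","vial_red","vial_yellow","vial_blue","vial_white"]:
        print(o,[(d["location"],round(float(d["conf"]),2)) for d in manip.search_frame(c,o)])
E
```

```text
pics
{'clock': 0.0, 'joints': array([ 1.06238103e+00,  3.00481420e-01,  1.52158110e+00,  2.38269610e-05,
        1.32071031e+00, -6.65953961e-02]), 'qd': array([ 9.08178408e-04, -8.77521376e-04,  7.65129669e-05,  6.87159503e-04,
       -8.94795905e-04,  5.88890026e-04]), 'effort': array([ 7.03038677e-04, -5.31798756e+01, -3.52745354e+01,  7.10150390e-02,
        2.43337720e-02, -1.88106715e-04]), 'eef_pos': array([235.03699365, 496.95613217, 204.88066833]), 'eef_rot': array([-3.14041664e+00, -1.01563244e-04,  2.69976678e+00]), 'wrist_force': array([-0.67990276,  0.09790291,  0.94628807]), 'moment': array([-0.01677679,  0.02303724, -0.03018669]), 'finger_gap': 93.69382547843449}
top 507.9203285940745 317.61851009312727 198.90238103792345 -0.09515784555909479 [[ 8.61949096e-03 -9.99946676e-01 -5.68765572e-03 -3.79501034e+01]
 [-9.96758034e-01 -8.13671190e-03 -8.00450789e-02  5.25771273e+02]
 [ 7.99945318e-02  6.35916437e-03 -9.96775018e-01  9.97648463e+02]
 [ 0.00000000e+00  0.00000000e+00  0.00000000e+00  1.00000000e+00]]
tube_red [([582.5, -255.0, 124.1], 0.84)]
tube_yellow [([571.6,
[... 675 characters left out ...]
4e+02]
 [ 2.29653410e-01  7.60791377e-01 -6.07005594e-01  1.13128576e+03]
 [ 0.00000000e+00  0.00000000e+00  0.00000000e+00  1.00000000e+00]]
tube_red [([577.9, -263.4, 103.5], 0.98)]
tube_yellow [([573.1, -225.2, 112.6], 0.97), ([465.8, -112.7, 99.5], 0.92), ([579.0, -361.3, 83.9], 0.85), ([450.2, -213.0, 84.3], 0.76), ([640.1, -247.6, 75.1], 0.33)]
tube_blue [([547.8, -129.9, 110.7], 0.94), ([572.3, -229.1, 57.8], 0.63)]
tube_white [([557.3, -175.1, 107.7], 0.81), ([583.9, 115.4, 57.6], 0.5)]
tube_rack []
cooling_block [([584.0, 114.9, 56.2], 0.56)]
vial_red [([642.3, -248.1, 75.9], 0.6)]
vial_yellow []
vial_blue []
vial_white [([620.5, -157.6, 80.4], 0.53), ([574.5, -221.0, 113.6], 0.37)]
```

View pics/top0.png

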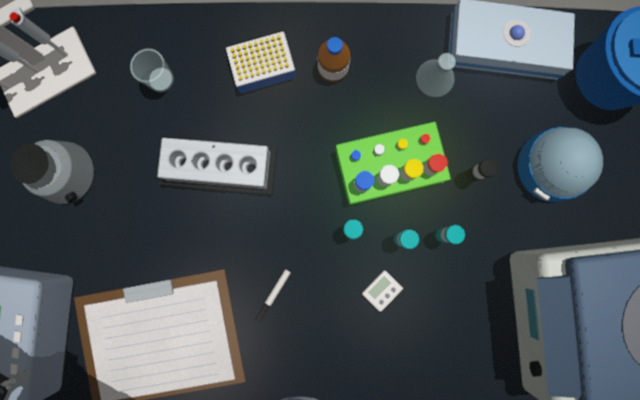

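View pics/side0.png

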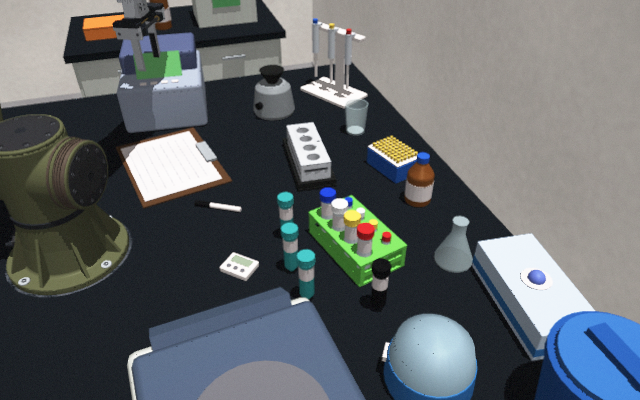

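The top view shows the rack tubes, left to right: blue (364,181), white (389,174), yellow (413,168), red (437,162). Their vials sit behind them in the same order: (355,155), (379,149), (402,144), (425,139).

The look-alikes are turquoise at (353,229), (408,239) and (455,235), and black at (484,170). They stand outside the rack and have the wrong cap colour. The empty block is at (215,163). I'll move above the block and look with the wrist camera.

```bash

python3 -m crank '[{"offset":[0,0,0.04],"spin":-4},{"offset":[0.02,-0.02,0.07],"spin":-11},{"offset":[0.045,-0.05,0.08],"spin":-18},{"offset":[0.07,-0.08,0.09],"spin":-25},{"offset":[0.095,-0.11,0.1],"spin":-32},{"offset":[0.12,-0.14,0.11],"spin":-39},{"offset":[0.145,-0.17,0.12],"spin":-46},{"offset":[0.17,-0.2,0.125],"spin":-52}]' 0.6 20
python3 -m crank '[{"offset":[0.025,-0.028,0],"spin":-5},{"offset":[0.05,-0.056,0],"spin":-10},{"offset":[0.075,-0.084,0],"spin":-14},{"offset":[0.1,-0.112,0],"spin":-18},{"offset":[0.12,-0.13,0],"spin":-18},{"offset":[0.13,-0.14,0],"spin":-18},{"offset":[0.135,-0.142,0],"spin":-18},{"offset":[0.135,-0.142,0],"spin":-18}]'
python3 - <<'E'
from cell import manip
import cv2
s=manip.read_state();c=manip.camera("wrist"); cv2.imwrite("pics/w0.png",c["pixels"][:,:,::-1])
print(s["eef_pos"],s["eef_rot"],c["hand_eye"],c["fx"],c["k1"])
E
```

```text
clock: 1.77
eef_pos: [406.1, 295.6, 331.9]
eef_rot: [3.14, -0.001, 1.786]
wrist_force: [1.0, 0.6, 0.6]
finger_gap: 56.5
clock: 2.43
eef_pos: [541.4, 153.7, 331.5]
eef_rot: [3.141, -0.001, 1.472]
wrist_force: [-0.8, -0.8, -0.2]
finger_gap: 56.3
[541.37762175 153.68916778 331.50628007] [ 3.14055560e+00 -5.49616019e-04  1.47158686e+00] [[ 6.92250396e-04 -9.72384087e-01 -2.33385321e-01  6.68030840e+01]
 [ 9.99999666e-01  7.74510628e-04 -2.60820367e-04 -1.23970263e+00]
 [ 4.34376986e-04 -2.33385063e-01  9.72384298e-01 -1.78920972e+02]
 [ 0.00000000e+00  0.00000000e+00  0.00000000e+00  1.00000000e+00]] 344.355189434413 -0.05394604009781309
```

View pics/w0.png

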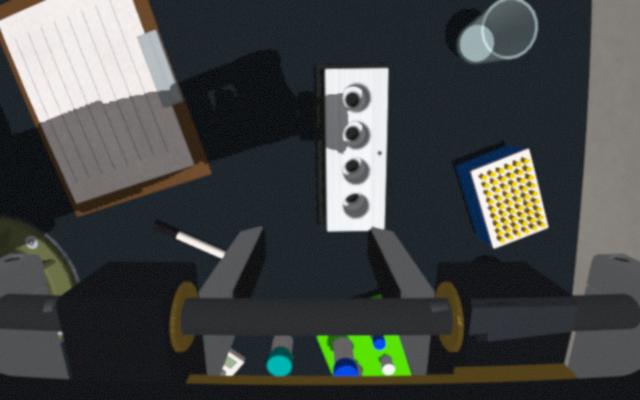

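The wrist picture shows the whole block: its top quad has corners near (326,68), (388,68), (386,231) and (327,231), with wells at (356,97), (356,133), (355,168) and (355,204). Next I'll measure the quad metrically in this view and in the top view.

```bash
cat > h.py <<'E'
import numpy as np, cv2
from scipy.spatial.transform import Rotation as R
from cell import manip
def shot(n):
    s=manip.read_state(); c=manip.camera(n)
    if n=="wrist":
        T=np.eye(4); T[:3,:3]=R.from_euler("xyz",s["eef_rot"]).as_matrix(); T[:3,3]=s["eef_pos"]
        c["cw"]=T@c["hand_eye"]
    else: c["cw"]=np.linalg.inv(c["extrinsics"])
    c["K"]=np.array([[c["fx"],0,c["cx"]],[0,c["fy"],c["cy"]],[0,0,1.]]); c["d"]=np.array([c["k1"],0,0,0.])
    return c
def on_plane(c,uv,z):
    p=cv2.undistortPoints(np.float64(uv).reshape(-1,1,2),c["K"],c["d"])[:,0]
    d=np.c_[p,np.ones(len(p))]@c["cw"][:3,:3].T; o=c["cw"][:3,3]
    return (o+d*((z-o[2])/d[:,2])[:,None])[:,:2]
def proj(c,P):
    e=np.linalg.inv(c["cw"]); return cv2.projectPoints(np.float64(P),cv2.Rodrigues(e[:3,:3])[0],e[:3,3],c["K"],c["d"])[0][:,0]
def rect(c,mask,z):
    k=max(cv2.findContours(mask.astype(np.uint8),cv2.RETR_EXTERNAL,cv2.CHAIN_APPROX_NONE)[0],key=cv2.contourArea)
    return cv2.minAreaRect(np.float32(on_plane(c,cv2.convexHull(k),z)))
def frame(cx,cy,deg,pts):  # local (x,y) -> world
    a=np.radians(deg); return np.array(pts)@np.array([[np.cos(a),np.sin(a)],[-np.sin(a),np.cos(a)]])+[cx,cy]
YS=[69,23,-23,-69]
E
python3 - <<'E'
from h import *
for n in ("wrist","top"):
    c=shot(n); g=c["pixels"].min(2)
    lo={"wrist":((318,60),(395,240)),"top":((150,130),(275,195))}[n]
    print(n,"cam",c["cw"][:3,3].round())
    for th in (60,80,100,130):
        m=np.zeros_like(g);(a,b),(e,f)=lo; m[b:f,a:e]=g[b:f,a:e]>th
        print(th,np.round(rect(c,m,70)[0],1),rect(c,m,70)[1:])
    if n=="top":
        h=cv2.cvtColor(c["pixels"],cv2.COLOR_RGB2HSV)
        m=cv2.inRange(h,(40,120,60),(75,255,255)); m[:110]=0
        print("rack",rect(c,m,60))
        big=cv2.resize(c["pixels"][115:215,150:460,::-1],None,fx=2.5,fy=2.5,interpolation=cv2.INTER_CUBIC); cv2.imwrite("pics/topcrop.png",big)
E
```

```text
wrist cam [546. 221. 511.]
60 [598.1 165. ] ((221.3486785888672, 92.15115356445312), 85.68505096435547)
80 [599.  164.7] ((220.229248046875, 92.26300048828125), 85.17517852783203)
100 [592.9 170.8] ((208.818359375, 79.34913635253906), 85.49755859375)
130 [592.9 170.9] ((207.57138061523438, 77.83091735839844), 85.49078369140625)
top cam [ 445.  -40. 1036.]
60 [591.1 149.3] ((180.781005859375, 88.2884292602539), 84.6908950805664)
80 [591.5 148.7] ((176.96644592285156, 84.34325408935547), 85.01541137695312)
100 [591.  146.2] ((168.89273071289062, 81.29619598388672), 85.48573303222656)
130 [591.5 147.8] ((163.5000762939453, 78.98220825195312), 85.333984375)
rack ((595.3381958007812, -178.47328186035156), (121.85896301269531, 206.37246704101562), 14.007893562316895)
```

View pics/topcrop.png

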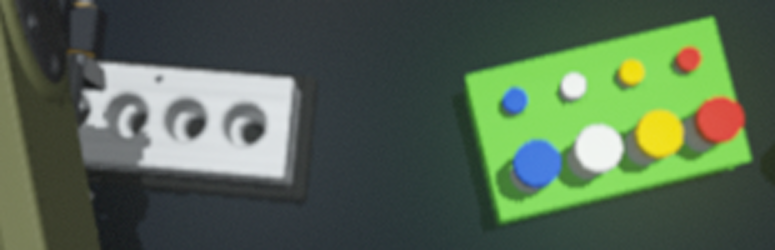

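Block from the wrist view: centre (592.9, 170.8), yaw −4.5°. The crop confirms the colour order blue, white, yellow, red in both rows of the rack. Now above the rack.

```bash

python3 -m crank '[{"offset":[0.002,-0.03,0],"spin":3},{"offset":[0.004,-0.07,0],"spin":6},{"offset":[0.006,-0.11,0],"spin":9},{"offset":[0.008,-0.15,0],"spin":12},{"offset":[0.01,-0.19,0],"spin":15},{"offset":[0.012,-0.23,0],"spin":18},{"offset":[0.014,-0.26,0],"spin":19.5},{"offset":[0.016,-0.28,0],"spin":19.5}]'
python3 -m crank '[{"offset":[0.002,-0.02,0],"spin":0},{"offset":[0.003,-0.04,0],"spin":0},{"offset":[0.003,-0.055,0],"spin":0},{"offset":[0.003,-0.063,0],"spin":0},{"offset":[0.003,-0.066,0],"spin":0},{"offset":[0.003,-0.066,0],"spin":0},{"offset":[0.003,-0.066,0],"spin":0},{"offset":[0.003,-0.066,0],"spin":0}]'
python3 - <<'E'
from h import *
c=shot("wrist"); print(manip.read_state()["eef_rot"])
h=cv2.cvtColor(c["pixels"],cv2.COLOR_RGB2HSV)
m=cv2.inRange(h,(40,120,60),(75,255,255)); r=rect(c,m,60); print("rack wrist",r)
img=c["pixels"][:,:,::-1].copy()
(cx,cy),(a,b),ang=r; deg=ang if a<b else ang-90
W=frame(cx,cy,deg,[(-27,y) for y in YS]); V=frame(cx,cy,deg,[(28,y) for y in YS]); print(deg,W.round(1))
hue=[(100,130),None,(22,35),None]
for P,z in ((W,122),(V,80)):
    for p in proj(c,np.c_[P,np.full(4,z)]): cv2.circle(img,tuple(np.round(p).astype(int)),2,(255,0,255),-1)
for p in (np.float32(cv2.boxPoints(r))): q=proj(c,[[*p,60]])[0]; cv2.circle(img,tuple(np.round(q).astype(int)),2,(0,0,0),-1)
cv2.imwrite("pics/w1.png",img)
np.savez("w1.npz",px=c["pixels"],cw=c["cw"],K=c["K"],d=c["d"])
E
```

```text
clock: 3.25
eef_pos: [556.0, -126.7, 332.4]
eef_rot: [3.139, -0.0, 1.816]
wrist_force: [0.3, 0.2, 0.6]
finger_gap: 56.4
clock: 3.92
eef_pos: [559.1, -191.7, 332.6]
eef_rot: [3.139, -0.001, 1.817]
wrist_force: [-0.0, -0.1, -0.0]
finger_gap: 56.7
[ 3.13906826e+00 -3.58778351e-04  1.81653026e+00]
rack wrist ((595.6331176757812, -179.52239990234375), (119.87742614746094, 202.6526641845703), 13.94653034210205)
13.94653034210205 [[ 552.8 -119.1]
 [ 563.9 -163.7]
 [ 575.  -208.4]
 [ 586.1 -253. ]]
```

View pics/w1.png

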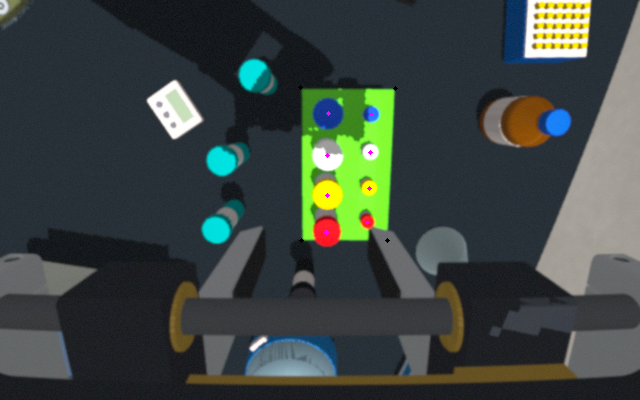

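The projected rack model (magenta dots) falls inside all four caps, near (328,113), (327,155), (327,195) and (326,231), and on the vials near x≈370. I'll refine the cap centres by matching silhouettes in both the wrist and top views, and check the well dots on the block picture.

```bash
python3 - <<'E'
from h import *
from scipy.optimize import least_squares
def caps(c,seeds,z0):
    h=cv2.cvtColor(c["pixels"],cv2.COLOR_RGB2HSV)
    rng=[((105,120,40),(130,255,255)),((0,0,110),(180,50,255)),((22,150,90),(34,255,255)),None]
    t=np.linspace(0,6.283,60); out=[]
    for s,r in zip(seeds,rng):
        m=cv2.inRange(h,*r) if r else (cv2.inRange(h,(0,150,60),(10,255,255))|cv2.inRange(h,(170,150,60),(180,255,255)))
        roi=np.zeros_like(m); q=proj(c,[[*s,z0+9]])[0]; cv2.circle(roi,tuple(np.round(q).astype(int)),22 if c["cw"][2,3]<700 else 16,255,-1)
        m&=roi; n,l,st,ce=cv2.connectedComponentsWithStats(m); i=1+np.argmax(st[1:,4]); obs=ce[i]
        def pred(p):
            P=np.r_[[(p[0]+17*np.cos(a),p[1]+17*np.sin(a),z) for a in t for z in (z0,z0+18)]]
            k=cv2.convexHull(np.float32(proj(c,P))); M=cv2.moments(k); return np.array([M["m10"]/M["m00"],M["m01"]/M["m00"]]),cv2.contourArea(k)
        f=least_squares(lambda p:pred(p)[0]-obs,s,diff_step=1e-3)
        out.append(f.x.round(1).tolist()+[int(st[i,4]),int(pred(f.x)[1])])
    return out
W=np.array([[552.8,-119.1],[563.9,-163.7],[575,-208.4],[586.1,-253]])
z=np.load("w1.npz"); c={"pixels":z["px"],"cw":z["cw"],"K":z["K"],"d":z["d"]}
print("wrist",caps(c,W,104))
c=shot("top"); c["pixels"]=cv2.imread("pics/top0.png")[:,:,::-1].copy(); print("top",caps(c,W,104))
S=shot("side");S["pixels"]=cv2.imread("pics/side0.png")[:,:,::-1].copy(); print("side",caps(S,W,104))
B=frame(592.9,170.8,-4.5,[(0,y) for y in YS]); print(B.round(1))
# draw the well rims of the model on the first top and side pictures
t=np.linspace(0,6.283,24)
ims=[]
for k,x0,x1,y0,y1 in ((c,150,280,125,200),(S,270,350,110,190)):
    im=cv2.resize(k["pixels"][y0:y1,x0:x1,::-1],None,fx=5,fy=5,interpolation=cv2.INTER_CUBIC)
    for b in B:
        q=(proj(k,[[b[0]+16.5*np.cos(a),b[1]+16.5*np.sin(a),70] for a in t])-[x0,y0]+.5)*5
        cv2.polylines(im,[np.int32(q)],True,(0,0,255),1)
    ims.append(im)
hgt=max(i.shape[0] for i in ims); ims=[cv2.copyMakeBorder(i,0,hgt-i.shape[0],0,0,0) for i in ims]
cv2.imwrite("pics/wells.png",cv2.resize(np.hstack(ims),None,fx=.76,fy=.76))
E
```

```text
wrist [[552.8, -119.5, 675, 765], [563.7, -164.1, 741, 734], [575.4, -209.0, 738, 726], [586.6, -254.5, 662, 715]]
top [[553.3, -119.3, 255, 295], [563.7, -164.6, 377, 300], [576.5, -209.2, 294, 306], [587.7, -254.2, 267, 311]]
side [[554.9, -117.9, 238, 225], [555.6, -172.5, 447, 246], [572.3, -219.5, 109, 264], [588.3, -253.8, 253, 278]]
[[598.3 239.6]
 [594.7 193.7]
 [591.1 147.9]
 [587.5 102. ]]
```

View pics/wells.png

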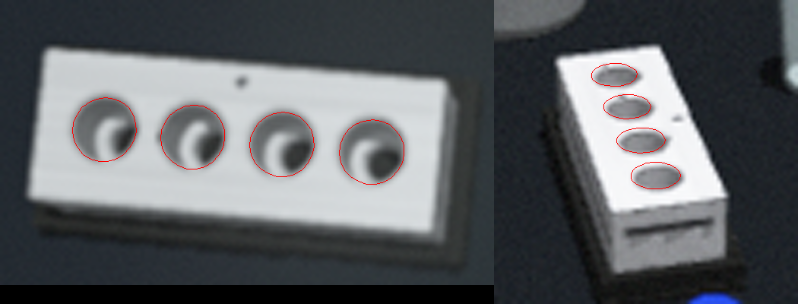

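The model well rims match the visible wells in both cameras, and the cap centres agree within about 1 mm between the wrist and top views. Now I'll approach the blue tube.

```bash

python3 -m crank '[{"offset":[-0.001,0.01,-0.02],"spin":0},{"offset":[-0.002,0.025,-0.05],"spin":0},{"offset":[-0.003,0.04,-0.08],"spin":0},{"offset":[-0.004,0.055,-0.11],"spin":0},{"offset":[-0.005,0.066,-0.14],"spin":0},{"offset":[-0.006,0.072,-0.155],"spin":0},{"offset":[-0.006,0.072,-0.16],"spin":0},{"offset":[-0.006,0.072,-0.16],"spin":0}]'
```

```text
clock: 4.73
eef_pos: [552.9, -119.8, 172.0]
eef_rot: [3.14, -0.001, 1.817]
wrist_force: [0.1, -0.3, -0.6]
finger_gap: 56.3
```

```bash

python3 -m crank '[{"offset":[0,0,-0.01],"spin":0},{"offset":[0,0,-0.025],"spin":0},{"offset":[0,0,-0.04],"spin":0},{"offset":[0,0,-0.055],"spin":0},{"offset":[0,0,-0.067],"spin":0},{"offset":[0,0,-0.075],"spin":0},{"offset":[0,0,-0.079],"spin":0},{"offset":[0,0,-0.079],"spin":0}]'
python3 -m crank '[{"offset":[0,0,0],"spin":0},{"offset":[0,0,0],"spin":0},{"offset":[0,0,0],"spin":0},{"offset":[0,0,0],"spin":0},{"offset":[0,0,0],"spin":0},{"offset":[0,0,0],"spin":0},{"offset":[0,0,0],"spin":0},{"offset":[0,0,0],"spin":0}]' 0 20
python3 -m crank '[{"offset":[0,0,0.008],"spin":0},{"offset":[0,0,0.02],"spin":0},{"offset":[0,0,0.035],"spin":0},{"offset":[0,0,0.05],"spin":0},{"offset":[0,0,0.065],"spin":0},{"offset":[0,0,0.08],"spin":0},{"offset":[0,0,0.093],"spin":0},{"offset":[0,0,0.1],"spin":0}]'
```

```text
clock: 5.4
eef_pos: [552.8, -120.0, 92.6]
eef_rot: [3.141, -0.001, 1.817]
wrist_force: [-0.3, -0.8, -0.5]
finger_gap: 56.5
clock: 6.07
eef_pos: [553.1, -120.0, 93.0]
eef_rot: [3.14, -0.001, 1.817]
wrist_force: [-0.0, -0.1, 4.8]
finger_gap: 32.6
clock: 6.73
eef_pos: [553.4, -120.2, 195.6]
eef_rot: [3.138, 0.0, 1.817]
wrist_force: [-0.1, 0.7, 0.2]
finger_gap: 32.6
```

```bash

python3 -m crank '[{"offset":[0.001,0.01,0],"spin":-1},{"offset":[0.004,0.03,0],"spin":-2},{"offset":[0.008,0.06,0],"spin":-4},{"offset":[0.012,0.095,0],"spin":-6},{"offset":[0.016,0.13,0],"spin":-8},{"offset":[0.021,0.165,0],"spin":-10},{"offset":[0.025,0.2,0],"spin":-12},{"offset":[0.03,0.23,0],"spin":-14}]'
python3 -m crank '[{"offset":[0.004,0.035,0],"spin":-1},{"offset":[0.008,0.07,0],"spin":-2},{"offset":[0.011,0.1,0],"spin":-3},{"offset":[0.013,0.12,0],"spin":-4},{"offset":[0.015,0.128,0],"spin":-4.6},{"offset":[0.015,0.13,0],"spin":-4.6},{"offset":[0.015,0.13,0],"spin":-4.6},{"offset":[0.015,0.13,0],"spin":-4.6}]'
python3 - <<'E'
from h import *
s=manip.read_state(); p=s["eef_pos"]; print(p,np.degrees(s["eef_rot"][2])-90,s["wrist_force"])
c=shot("side"); im=c["pixels"][:,:,::-1].copy()
q=proj(c,[[*p[:2],p[2]-87],[*p[:2],p[2]+29]]); print(q)
x,y=np.int32(q.mean(0)); x0,y0=x-70,y-60
cv2.imwrite("pics/s1.png",cv2.resize(im[y0:y0+150,x0:x0+170],None,fx=4,fy=4,interpolation=cv2.INTER_CUBIC))
E
```

```text
clock: 7.4
eef_pos: [583.1, 112.1, 196.0]
eef_rot: [3.138, 0.0, 1.571]
wrist_force: [0.6, 0.5, 0.2]
finger_gap: 32.0
clock: 8.07
eef_pos: [598.2, 240.8, 196.1]
eef_rot: [3.138, 0.001, 1.49]
wrist_force: [-0.1, -0.4, 0.3]
finger_gap: 32.5
[598.24876982 240.83889566 196.14299901] -4.600809603357931 [-0.10739846 -0.35736328  0.26367982]
[[300.61025449 116.23650241]
 [299.39704839  75.76228943]]
```

View pics/s1.png

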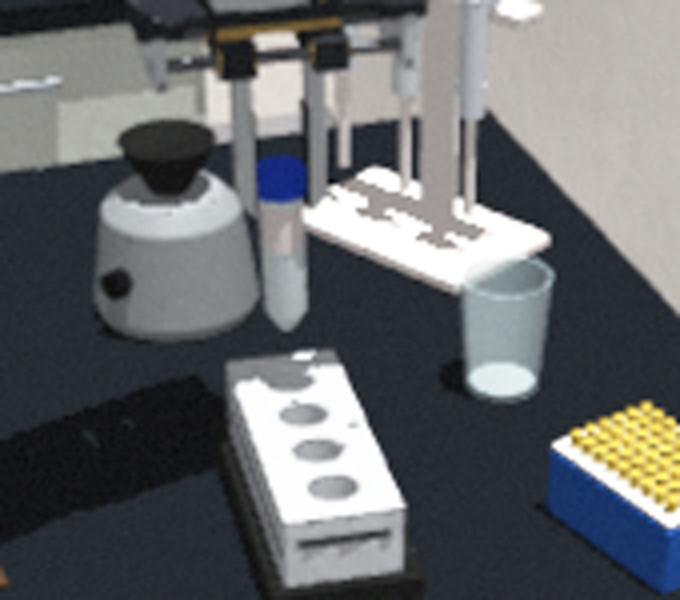

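The blue tube hangs upright over the leftmost well, its tip at (287,328) in the crop against the expected (282,322), so within about 1.5 px. I'll lower it.

```bash

python3 -m crank '[{"offset":[0,-0.001,-0.005],"spin":0},{"offset":[0,-0.001,-0.015],"spin":0},{"offset":[0,-0.001,-0.025],"spin":0},{"offset":[0,-0.001,-0.037],"spin":0},{"offset":[0,-0.001,-0.049],"spin":0},{"offset":[0,-0.001,-0.06],"spin":0},{"offset":[0,-0.001,-0.068],"spin":0},{"offset":[0,-0.001,-0.07],"spin":0}]'
python3 -m crank '[{"offset":[0,0,-0.003],"spin":0},{"offset":[0,0,-0.006],"spin":0},{"offset":[0,0,-0.009],"spin":0},{"offset":[0,0,-0.012],"spin":0},{"offset":[0,0,-0.015],"spin":0},{"offset":[0,0,-0.018],"spin":0},{"offset":[0,0,-0.02],"spin":0},{"offset":[0,0,-0.02],"spin":0}]'
python3 -m crank '[{"offset":[0,0,-0.0005],"spin":0},{"offset":[0,0,-0.001],"spin":0},{"offset":[0,0,-0.0015],"spin":0},{"offset":[0,0,-0.002],"spin":0},{"offset":[0,0,-0.0025],"spin":0},{"offset":[0,0,-0.003],"spin":0},{"offset":[0,0,-0.003],"spin":0},{"offset":[0,0,-0.003],"spin":0}]'
```

```text
clock: 8.78
eef_pos: [597.7, 239.6, 124.1]
eef_rot: [3.14, 0.001, 1.49]
wrist_force: [0.1, -0.1, 0.3]
finger_gap: 32.6
clock: 9.45
eef_pos: [597.6, 239.5, 103.6]
eef_rot: [3.141, 0.002, 1.49]
wrist_force: [0.0, -0.5, -0.1]
finger_gap: 32.6
clock: 10.12
eef_pos: [598.2, 239.6, 101.5]
eef_rot: [3.139, 0.001, 1.49]
wrist_force: [2.6, -0.8, 5.6]
finger_gap: 32.5
```

Contact showed at the expected seating height: TCP z 101.5, 5.6 N. Release, rise, and go to the white tube.

```bash

python3 -m crank '[{"offset":[0,0,0],"spin":0},{"offset":[0,0,0],"spin":0},{"offset":[0,0,0],"spin":0},{"offset":[0,0,0],"spin":0},{"offset":[0,0,0],"spin":0},{"offset":[0,0,0],"spin":0},{"offset":[0,0,0],"spin":0},{"offset":[0,0,0],"spin":0}]' 0.6 20
python3 -m crank '[{"offset":[0,0,0.005],"spin":0},{"offset":[0,0,0.015],"spin":0},{"offset":[0,0,0.028],"spin":0},{"offset":[0,0,0.042],"spin":0},{"offset":[0,0,0.055],"spin":0},{"offset":[0,0,0.065],"spin":0},{"offset":[0,-0.005,0.07],"spin":0},{"offset":[0,-0.02,0.07],"spin":1}]'
python3 -m crank '[{"offset":[-0.003,-0.035,0],"spin":2},{"offset":[-0.006,-0.07,0],"spin":4},{"offset":[-0.009,-0.105,0],"spin":6},{"offset":[-0.012,-0.14,0],"spin":8},{"offset":[-0.015,-0.175,0],"spin":10},{"offset":[-0.018,-0.21,0],"spin":12},{"offset":[-0.021,-0.245,0],"spin":14},{"offset":[-0.024,-0.28,0],"spin":15}]'
```

```text
clock: 10.78
eef_pos: [598.1, 239.6, 101.4]
eef_rot: [3.139, 0.001, 1.49]
wrist_force: [-0.5, -0.6, 0.8]
finger_gap: 56.2
clock: 11.45
eef_pos: [598.4, 220.6, 173.3]
eef_rot: [3.137, -0.0, 1.509]
wrist_force: [-0.6, 0.2, 0.0]
finger_gap: 56.5
clock: 12.12
eef_pos: [573.8, -61.3, 173.7]
eef_rot: [3.137, -0.0, 1.773]
wrist_force: [0.7, -1.5, 0.2]
finger_gap: 56.5
```

```bash
python3 - <<'E'
from h import *
s=manip.read_state();print(s["eef_pos"],np.degrees(s["eef_rot"][2])-90)
c=shot("side"); im=c["pixels"][:,:,::-1]
q=proj(c,[[598.3,239.6,131]])[0]; print(q)
cv2.imwrite("pics/s2.png",cv2.resize(im[80:250,250:430],None,fx=3.5,fy=3.5,interpolation=cv2.INTER_CUBIC))
E
```

```text
[573.79282368 -61.34530739 173.67485939] 11.568176978568104
[300.53724216 109.13535865]
```

View pics/s2.png

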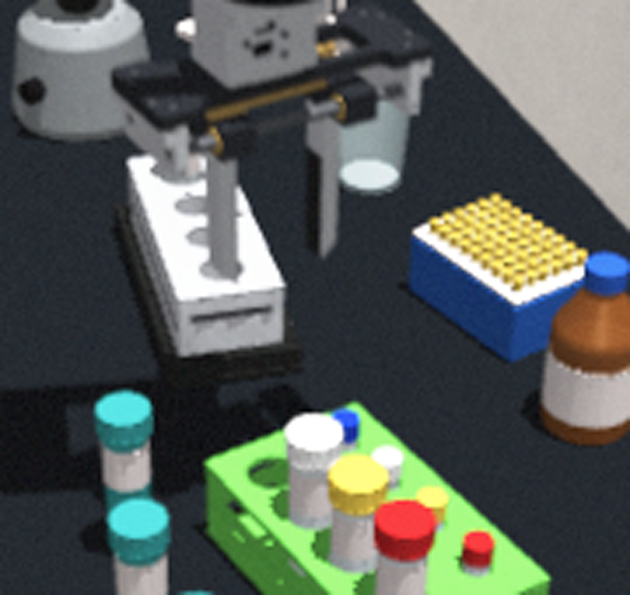

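The green rack is undisturbed: the blue hole is empty and the vials are standing. The gripper hides the blue cap from this view, so I'll check it later. Next is the white tube.

```bash

python3 -m crank '[{"offset":[-0.003,-0.03,0],"spin":1},{"offset":[-0.006,-0.06,0],"spin":2},{"offset":[-0.008,-0.085,0],"spin":2.4},{"offset":[-0.01,-0.098,0],"spin":2.4},{"offset":[-0.01,-0.103,0],"spin":2.4},{"offset":[-0.01,-0.103,-0.005],"spin":2.4},{"offset":[-0.01,-0.103,-0.012],"spin":2.4},{"offset":[-0.01,-0.103,-0.014],"spin":2.4}]'
```

```text
clock: 12.83
eef_pos: [563.1, -168.2, 158.1]
eef_rot: [3.138, 0.0, 1.813]
wrist_force: [0.1, 0.3, 0.1]
finger_gap: 56.5
```

```bash

python3 -m crank '[{"offset":[0,0.002,0],"spin":0},{"offset":[0,0.004,-0.002],"spin":0},{"offset":[0,0.004,-0.012],"spin":0},{"offset":[0,0.004,-0.027],"spin":0},{"offset":[0,0.004,-0.042],"spin":0},{"offset":[0,0.004,-0.055],"spin":0},{"offset":[0,0.004,-0.064],"spin":0},{"offset":[0,0.004,-0.065],"spin":0}]'
python3 -m crank '[{"offset":[0,0,0],"spin":0},{"offset":[0,0,0],"spin":0},{"offset":[0,0,0],"spin":0},{"offset":[0,0,0],"spin":0},{"offset":[0,0,0],"spin":0},{"offset":[0,0,0],"spin":0},{"offset":[0,0,0],"spin":0},{"offset":[0,0,0],"spin":0}]' 0 20
python3 -m crank '[{"offset":[0,0,0.008],"spin":0},{"offset":[0,0,0.02],"spin":0},{"offset":[0,0,0.035],"spin":0},{"offset":[0,0,0.05],"spin":0},{"offset":[0,0,0.065],"spin":0},{"offset":[0,0,0.08],"spin":0},{"offset":[0,0,0.093],"spin":0},{"offset":[0,0,0.1],"spin":0}]'
```

```text
clock: 13.5
eef_pos: [562.3, -163.6, 91.0]
eef_rot: [3.141, -0.001, 1.813]
wrist_force: [0.1, 0.5, 0.3]
finger_gap: 56.8
clock: 14.17
eef_pos: [562.7, -163.7, 91.5]
eef_rot: [3.14, -0.001, 1.813]
wrist_force: [-0.3, 0.4, 4.4]
finger_gap: 32.7
clock: 14.83
eef_pos: [563.0, -163.9, 194.2]
eef_rot: [3.138, 0.001, 1.813]
wrist_force: [-0.3, 0.4, -0.4]
finger_gap: 32.5
```

```bash

python3 -m crank '[{"offset":[0.001,0.01,0],"spin":-1},{"offset":[0.003,0.03,0],"spin":-2},{"offset":[0.006,0.06,0],"spin":-4},{"offset":[0.009,0.095,0],"spin":-6},{"offset":[0.012,0.13,0],"spin":-8},{"offset":[0.015,0.165,0],"spin":-10},{"offset":[0.018,0.2,0],"spin":-12},{"offset":[0.021,0.23,0],"spin":-14}]'
python3 -m crank '[{"offset":[0.003,0.035,0],"spin":-1},{"offset":[0.006,0.07,0],"spin":-2},{"offset":[0.009,0.1,0],"spin":-3},{"offset":[0.01,0.118,0],"spin":-4},{"offset":[0.011,0.125,0],"spin":-4.4},{"offset":[0.011,0.127,0],"spin":-4.4},{"offset":[0.011,0.127,0],"spin":-4.4},{"offset":[0.011,0.127,0],"spin":-4.4}]'
python3 - <<'E'
from h import *
c=shot("wrist"); im=c["pixels"][:,:,::-1].copy()
B=frame(592.9,170.8,-4.5,[(0,y) for y in YS]); t=np.linspace(0,6.283,24)
for b,z,r in zip(B,(131,70,70,70),(17,16.5,16.5,16.5)):
    cv2.polylines(im,[np.int32(np.round(proj(c,[[b[0]+r*np.cos(a),b[1]+r*np.sin(a),z] for a in t])))],True,(0,0,255),1)
cv2.imwrite("pics/w2.png",im)
E
```

```text
clock: 15.5
eef_pos: [583.7, 68.3, 194.6]
eef_rot: [3.138, 0.0, 1.568]
wrist_force: [0.2, 0.0, 0.4]
finger_gap: 32.5
clock: 16.17
eef_pos: [594.8, 194.1, 194.7]
eef_rot: [3.138, 0.001, 1.49]
wrist_force: [0.9, -0.8, -0.1]
finger_gap: 32.6
```

View pics/w2.png

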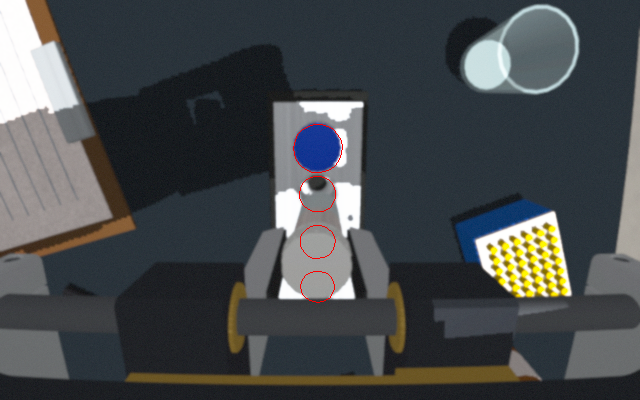

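The blue cap fills its predicted seated circle at (317,147), so it is seated. The white tube hangs centred over well 2. I'll lower it.

```bash

python3 -m crank '[{"offset":[0,0,-0.005],"spin":0},{"offset":[0,0,-0.015],"spin":0},{"offset":[0,0,-0.025],"spin":0},{"offset":[0,0,-0.037],"spin":0},{"offset":[0,0,-0.049],"spin":0},{"offset":[0,0,-0.06],"spin":0},{"offset":[0,0,-0.068],"spin":0},{"offset":[0,0,-0.07],"spin":0}]'
python3 -m crank '[{"offset":[0,0,-0.003],"spin":0},{"offset":[0,0,-0.006],"spin":0},{"offset":[0,0,-0.009],"spin":0},{"offset":[0,0,-0.012],"spin":0},{"offset":[0,0,-0.015],"spin":0},{"offset":[0,0,-0.018],"spin":0},{"offset":[0,0,-0.02],"spin":0},{"offset":[0,0,-0.02],"spin":0}]'
python3 -m crank '[{"offset":[0,0,-0.0005],"spin":0},{"offset":[0,0,-0.001],"spin":0},{"offset":[0,0,-0.0015],"spin":0},{"offset":[0,0,-0.002],"spin":0},{"offset":[0,0,-0.0025],"spin":0},{"offset":[0,0,-0.003],"spin":0},{"offset":[0,0,-0.003],"spin":0},{"offset":[0,0,-0.003],"spin":0}]'
```

```text
clock: 16.88
eef_pos: [594.2, 193.9, 122.6]
eef_rot: [3.14, 0.001, 1.49]
wrist_force: [-0.2, -0.6, -0.2]
finger_gap: 32.1
clock: 17.55
eef_pos: [594.0, 193.8, 102.2]
eef_rot: [3.141, 0.002, 1.49]
wrist_force: [0.4, -0.0, -0.6]
finger_gap: 32.9
clock: 18.22
eef_pos: [594.3, 194.0, 100.0]
eef_rot: [3.14, 0.001, 1.49]
wrist_force: [-1.3, 0.7, 5.4]
finger_gap: 32.4
```

White is seated (z 100.0, 5.4 N). Release, then go to yellow.

```bash

python3 -m crank '[{"offset":[0,0,0],"spin":0},{"offset":[0,0,0],"spin":0},{"offset":[0,0,0],"spin":0},{"offset":[0,0,0],"spin":0},{"offset":[0,0,0],"spin":0},{"offset":[0,0,0],"spin":0},{"offset":[0,0,0],"spin":0},{"offset":[0,0,0],"spin":0}]' 0.6 20
python3 -m crank '[{"offset":[0,0,0.005],"spin":0},{"offset":[0,0,0.015],"spin":0},{"offset":[0,0,0.028],"spin":0},{"offset":[0,0,0.042],"spin":0},{"offset":[0,0,0.055],"spin":0},{"offset":[0,0,0.065],"spin":0},{"offset":[0,-0.005,0.07],"spin":0},{"offset":[0,-0.02,0.07],"spin":1}]'
python3 -m crank '[{"offset":[-0.002,-0.035,0],"spin":2},{"offset":[-0.003,-0.07,0],"spin":4},{"offset":[-0.005,-0.105,0],"spin":6},{"offset":[-0.006,-0.14,0],"spin":8},{"offset":[-0.008,-0.175,0],"spin":10},{"offset":[-0.01,-0.21,0],"spin":12},{"offset":[-0.012,-0.245,0],"spin":14},{"offset":[-0.013,-0.28,0],"spin":15}]'
python3 -m crank '[{"offset":[-0.002,-0.03,0],"spin":1},{"offset":[-0.004,-0.06,0],"spin":2},{"offset":[-0.005,-0.085,0],"spin":2.4},{"offset":[-0.005,-0.096,0],"spin":2.4},{"offset":[-0.005,-0.1,0],"spin":2.4},{"offset":[-0.005,-0.1,-0.005],"spin":2.4},{"offset":[-0.005,-0.1,-0.012],"spin":2.4},{"offset":[-0.005,-0.1,-0.014],"spin":2.4}]'
```

```text
clock: 18.88
eef_pos: [594.3, 194.0, 99.9]
eef_rot: [3.14, 0.001, 1.49]
wrist_force: [-0.4, 0.5, 0.3]
finger_gap: 56.4
clock: 19.55
eef_pos: [594.7, 174.9, 171.8]
eef_rot: [3.137, 0.0, 1.509]
wrist_force: [-0.4, -0.8, -0.1]
finger_gap: 56.7
clock: 20.22
eef_pos: [581.0, -107.0, 172.1]
eef_rot: [3.137, 0.0, 1.773]
wrist_force: [-0.0, 0.2, 0.2]
finger_gap: 56.5
clock: 20.88
eef_pos: [575.8, -205.6, 156.6]
eef_rot: [3.139, -0.001, 1.816]
wrist_force: [0.3, 0.1, -0.4]
finger_gap: 56.3
```

```bash

python3 -m crank '[{"offset":[0,-0.002,0],"spin":0},{"offset":[0.0005,-0.0035,-0.002],"spin":0},{"offset":[0.0005,-0.0035,-0.012],"spin":0},{"offset":[0.0005,-0.0035,-0.027],"spin":0},{"offset":[0.0005,-0.0035,-0.042],"spin":0},{"offset":[0.0005,-0.0035,-0.055],"spin":0},{"offset":[0.0005,-0.0035,-0.0625],"spin":0},{"offset":[0.0005,-0.0035,-0.0625],"spin":0}]'
python3 -m crank '[{"offset":[0,0,0],"spin":0},{"offset":[0,0,0],"spin":0},{"offset":[0,0,0],"spin":0},{"offset":[0,0,0],"spin":0},{"offset":[0,0,0],"spin":0},{"offset":[0,0,0],"spin":0},{"offset":[0,0,0],"spin":0},{"offset":[0,0,0],"spin":0}]' 0 20
python3 -m crank '[{"offset":[0,0,0.008],"spin":0},{"offset":[0,0,0.02],"spin":0},{"offset":[0,0,0.035],"spin":0},{"offset":[0,0,0.05],"spin":0},{"offset":[0,0,0.065],"spin":0},{"offset":[0,0,0.08],"spin":0},{"offset":[0,0,0.093],"spin":0},{"offset":[0,0,0.1],"spin":0}]'
```

```text
clock: 21.55
eef_pos: [575.5, -208.6, 92.1]
eef_rot: [3.141, -0.003, 1.816]
wrist_force: [-0.3, 0.0, 0.9]
finger_gap: 56.5
clock: 22.22
eef_pos: [575.8, -208.8, 92.6]
eef_rot: [3.14, -0.002, 1.816]
wrist_force: [0.1, 1.1, 5.1]
finger_gap: 32.5
clock: 22.88
eef_pos: [576.2, -208.9, 195.3]
eef_rot: [3.138, -0.0, 1.816]
wrist_force: [-1.0, 0.8, -0.1]
finger_gap: 33.0
```

```bash

python3 -m crank '[{"offset":[0.001,0.01,0],"spin":-1},{"offset":[0.002,0.03,0],"spin":-2},{"offset":[0.003,0.06,0],"spin":-4},{"offset":[0.004,0.095,0],"spin":-6},{"offset":[0.006,0.13,0],"spin":-8},{"offset":[0.007,0.165,0],"spin":-10},{"offset":[0.009,0.2,0],"spin":-12},{"offset":[0.01,0.23,0],"spin":-14}]'
python3 -m crank '[{"offset":[0.002,0.035,0],"spin":-1},{"offset":[0.003,0.07,0],"spin":-2},{"offset":[0.004,0.1,0],"spin":-3},{"offset":[0.005,0.118,0],"spin":-4},{"offset":[0.005,0.125,0],"spin":-4.5},{"offset":[0.005,0.126,0],"spin":-4.5},{"offset":[0.005,0.126,0],"spin":-4.5},{"offset":[0.005,0.126,0],"spin":-4.5}]'
```

```text
clock: 23.55
eef_pos: [585.9, 23.3, 195.7]
eef_rot: [3.138, -0.001, 1.57]
wrist_force: [0.5, -0.4, -0.9]
finger_gap: 32.2
clock: 24.22
eef_pos: [591.0, 148.0, 195.8]
eef_rot: [3.138, -0.0, 1.491]
wrist_force: [0.3, 0.6, -0.3]
finger_gap: 32.5
```

```bash

python3 -m crank '[{"offset":[0,0,-0.005],"spin":0},{"offset":[0,0,-0.015],"spin":0},{"offset":[0,0,-0.025],"spin":0},{"offset":[0,0,-0.037],"spin":0},{"offset":[0,0,-0.049],"spin":0},{"offset":[0,0,-0.06],"spin":0},{"offset":[0,0,-0.068],"spin":0},{"offset":[0,0,-0.07],"spin":0}]'
python3 -m crank '[{"offset":[0,0,-0.003],"spin":0},{"offset":[0,0,-0.006],"spin":0},{"offset":[0,0,-0.009],"spin":0},{"offset":[0,0,-0.012],"spin":0},{"offset":[0,0,-0.015],"spin":0},{"offset":[0,0,-0.018],"spin":0},{"offset":[0,0,-0.02],"spin":0},{"offset":[0,0,-0.02],"spin":0}]'
python3 -m crank '[{"offset":[0,0,-0.0005],"spin":0},{"offset":[0,0,-0.001],"spin":0},{"offset":[0,0,-0.0015],"spin":0},{"offset":[0,0,-0.002],"spin":0},{"offset":[0,0,-0.0025],"spin":0},{"offset":[0,0,-0.003],"spin":0},{"offset":[0,0,-0.003],"spin":0},{"offset":[0,0,-0.003],"spin":0}]'
```

```text
clock: 24.88
eef_pos: [590.3, 147.9, 123.7]
eef_rot: [3.141, 0.0, 1.491]
wrist_force: [-0.4, -0.1, -0.6]
finger_gap: 32.6
clock: 25.55
eef_pos: [590.4, 147.9, 103.4]
eef_rot: [3.141, 0.0, 1.491]
wrist_force: [0.1, -0.6, -1.2]
finger_gap: 32.4
clock: 26.22
eef_pos: [591.1, 148.0, 101.3]
eef_rot: [3.138, -0.0, 1.491]
wrist_force: [2.3, 1.1, 6.2]
finger_gap: 32.2
```

Yellow is seated (z 101.3, 6.2 N). Now red, the one in the rack at (587,−254). The black look-alike stands outside the rack.

```bash

python3 -m crank '[{"offset":[0,0,0],"spin":0},{"offset":[0,0,0],"spin":0},{"offset":[0,0,0],"spin":0},{"offset":[0,0,0],"spin":0},{"offset":[0,0,0],"spin":0},{"offset":[0,0,0],"spin":0},{"offset":[0,0,0],"spin":0},{"offset":[0,0,0],"spin":0}]' 0.6 20
python3 -m crank '[{"offset":[0,0,0.005],"spin":0},{"offset":[0,0,0.015],"spin":0},{"offset":[0,0,0.028],"spin":0},{"offset":[0,0,0.042],"spin":0},{"offset":[0,0,0.055],"spin":0},{"offset":[0,0,0.065],"spin":0},{"offset":[0,-0.005,0.07],"spin":0},{"offset":[0,-0.02,0.07],"spin":1}]'
python3 -m crank '[{"offset":[0,-0.035,0],"spin":2},{"offset":[-0.001,-0.07,0],"spin":4},{"offset":[-0.001,-0.105,0],"spin":6},{"offset":[-0.002,-0.14,0],"spin":8},{"offset":[-0.002,-0.175,0],"spin":10},{"offset":[-0.003,-0.21,0],"spin":12},{"offset":[-0.003,-0.245,0],"spin":14},{"offset":[-0.004,-0.28,0],"spin":15}]'
python3 -m crank '[{"offset":[0,-0.03,0],"spin":1},{"offset":[0,-0.06,0],"spin":2},{"offset":[0,-0.085,0],"spin":2.4},{"offset":[0,-0.096,0],"spin":2.4},{"offset":[0,-0.102,0],"spin":2.4},{"offset":[0,-0.102,-0.005],"spin":2.4},{"offset":[0,-0.102,-0.012],"spin":2.4},{"offset":[0,-0.102,-0.014],"spin":2.4}]'
```

```text
clock: 26.88
eef_pos: [591.0, 148.0, 101.3]
eef_rot: [3.139, -0.0, 1.491]
wrist_force: [-0.7, -0.1, -0.3]
finger_gap: 56.7
clock: 27.55
eef_pos: [591.3, 128.8, 172.9]
eef_rot: [3.137, -0.001, 1.51]
wrist_force: [0.1, 0.3, -0.6]
finger_gap: 56.5
clock: 28.22
eef_pos: [586.9, -153.2, 173.0]
eef_rot: [3.137, -0.001, 1.774]
wrist_force: [1.6, 0.0, 0.7]
finger_gap: 56.8
clock: 28.88
eef_pos: [586.6, -253.7, 157.4]
eef_rot: [3.138, -0.002, 1.817]
wrist_force: [-0.3, -0.2, -0.6]
finger_gap: 56.3
```

```bash

python3 -m crank '[{"offset":[0.0005,-0.0005,0],"spin":0},{"offset":[0.001,-0.0005,-0.004],"spin":0},{"offset":[0.001,-0.0005,-0.014],"spin":0},{"offset":[0.001,-0.0005,-0.028],"spin":0},{"offset":[0.001,-0.0005,-0.042],"spin":0},{"offset":[0.001,-0.0005,-0.055],"spin":0},{"offset":[0.001,-0.0005,-0.063],"spin":0},{"offset":[0.001,-0.0005,-0.063],"spin":0}]'
python3 -m crank '[{"offset":[0,0,0],"spin":0},{"offset":[0,0,0],"spin":0},{"offset":[0,0,0],"spin":0},{"offset":[0,0,0],"spin":0},{"offset":[0,0,0],"spin":0},{"offset":[0,0,0],"spin":0},{"offset":[0,0,0],"spin":0},{"offset":[0,0,0],"spin":0}]' 0 20
python3 -m crank '[{"offset":[0,0,0.008],"spin":0},{"offset":[0,0,0.02],"spin":0},{"offset":[0,0,0.035],"spin":0},{"offset":[0,0,0.05],"spin":0},{"offset":[0,0,0.065],"spin":0},{"offset":[0,0,0.08],"spin":0},{"offset":[0,0,0.093],"spin":0},{"offset":[0,0,0.1],"spin":0}]'
python3 -m crank '[{"offset":[0,0.01,0],"spin":-1},{"offset":[0,0.03,0],"spin":-2},{"offset":[0,0.06,0],"spin":-4},{"offset":[0,0.095,0],"spin":-6},{"offset":[0,0.13,0],"spin":-8},{"offset":[0,0.165,0],"spin":-10},{"offset":[0,0.2,0],"spin":-12},{"offset":[0,0.23,0],"spin":-14}]'
python3 -m crank '[{"offset":[0,0.035,0],"spin":-1},{"offset":[0,0.07,0],"spin":-2},{"offset":[0,0.1,0],"spin":-3},{"offset":[0,0.118,0],"spin":-4},{"offset":[0,0.124,0],"spin":-4.5},{"offset":[0,0.125,0],"spin":-4.5},{"offset":[0,0.125,0],"spin":-4.5},{"offset":[0,0.125,0],"spin":-4.5}]'
```

```text
clock: 29.55
eef_pos: [586.9, -253.7, 92.1]
eef_rot: [3.14, -0.004, 1.817]
wrist_force: [0.7, -1.0, -0.3]
finger_gap: 56.6
clock: 30.22
eef_pos: [587.2, -253.9, 92.7]
eef_rot: [3.139, -0.004, 1.817]
wrist_force: [-0.2, 0.3, 4.7]
finger_gap: 32.4
clock: 30.88
eef_pos: [587.5, -254.0, 195.5]
eef_rot: [3.138, -0.002, 1.817]
wrist_force: [0.2, -0.2, -1.6]
finger_gap: 32.4
clock: 31.55
eef_pos: [587.1, -21.8, 195.9]
eef_rot: [3.138, -0.002, 1.571]
wrist_force: [-0.2, 0.6, -0.8]
finger_gap: 33.0
clock: 32.22
eef_pos: [587.2, 101.9, 195.9]
eef_rot: [3.138, -0.002, 1.492]
wrist_force: [0.0, 0.9, -0.8]
finger_gap: 32.4
```

Red hangs over well 4: target (587.5, 102.0), measured (587.2, 101.9). I'll lower it.

```bash

python3 -m crank '[{"offset":[0,0,-0.005],"spin":0},{"offset":[0,0,-0.015],"spin":0},{"offset":[0,0,-0.025],"spin":0},{"offset":[0,0,-0.037],"spin":0},{"offset":[0,0,-0.049],"spin":0},{"offset":[0,0,-0.06],"spin":0},{"offset":[0,0,-0.068],"spin":0},{"offset":[0,0,-0.07],"spin":0}]'
python3 -m crank '[{"offset":[0,0,-0.003],"spin":0},{"offset":[0,0,-0.006],"spin":0},{"offset":[0,0,-0.009],"spin":0},{"offset":[0,0,-0.012],"spin":0},{"offset":[0,0,-0.015],"spin":0},{"offset":[0,0,-0.018],"spin":0},{"offset":[0,0,-0.02],"spin":0},{"offset":[0,0,-0.02],"spin":0}]'
python3 -m crank '[{"offset":[0,0,-0.0005],"spin":0},{"offset":[0,0,-0.001],"spin":0},{"offset":[0,0,-0.0015],"spin":0},{"offset":[0,0,-0.002],"spin":0},{"offset":[0,0,-0.0025],"spin":0},{"offset":[0,0,-0.003],"spin":0},{"offset":[0,0,-0.003],"spin":0},{"offset":[0,0,-0.003],"spin":0}]'
```

```text
clock: 32.88
eef_pos: [586.6, 101.8, 123.9]
eef_rot: [3.14, -0.001, 1.492]
wrist_force: [-0.9, 0.1, -0.1]
finger_gap: 32.4
clock: 33.55
eef_pos: [586.6, 101.8, 103.6]
eef_rot: [3.14, -0.001, 1.492]
wrist_force: [0.5, 0.1, -0.2]
finger_gap: 32.5
clock: 34.22
eef_pos: [587.3, 101.8, 101.4]
eef_rot: [3.138, -0.002, 1.492]
wrist_force: [2.9, -0.3, 6.2]
finger_gap: 32.4
```

```bash

python3 -m crank '[{"offset":[0,0,0],"spin":0},{"offset":[0,0,0],"spin":0},{"offset":[0,0,0],"spin":0},{"offset":[0,0,0],"spin":0},{"offset":[0,0,0],"spin":0},{"offset":[0,0,0],"spin":0},{"offset":[0,0,0],"spin":0},{"offset":[0,0,0],"spin":0}]' 0.6 20
python3 -m crank '[{"offset":[0,0,0.005],"spin":0},{"offset":[0,0,0.015],"spin":0},{"offset":[0,0,0.03],"spin":0},{"offset":[0,0,0.05],"spin":0},{"offset":[0,0,0.08],"spin":0},{"offset":[0,0,0.11],"spin":0},{"offset":[-0.01,0,0.14],"spin":0},{"offset":[-0.03,0,0.17],"spin":0}]'
python3 -m crank '[{"offset":[-0.03,0.01,0.02],"spin":0},{"offset":[-0.06,0.02,0.04],"spin":0},{"offset":[-0.09,0.03,0.05],"spin":0},{"offset":[-0.11,0.04,0.05],"spin":0},{"offset":[-0.125,0.05,0.05],"spin":0},{"offset":[-0.13,0.05,0.05],"spin":0},{"offset":[-0.13,0.05,0.05],"spin":0},{"offset":[-0.13,0.05,0.05],"spin":0}]'
python3 - <<'E'
from h import *
t=np.linspace(0,6.283,24); ims=[]
B=frame(592.9,170.8,-4.5,[(0,y) for y in YS]); V=frame(594.9,-180,13.95,[(28,y) for y in YS])
for n,x0,x1,y0,y1 in (("wrist",160,560,0,300),("side",270,410,100,280)):
    c=shot(n); im=c["pixels"][:,:,::-1].copy()
    cv2.imwrite(f"pics/raw_{n}.png",im)
    k=2 if n=="wrist" else 3; im=cv2.resize(im[y0:y1,x0:x1],None,fx=k,fy=k,interpolation=cv2.INTER_CUBIC)
    for b in B: cv2.polylines(im,[np.int32(np.round((proj(c,[[b[0]+17*np.cos(a),b[1]+17*np.sin(a),131] for a in t])-[x0,y0]+.5)*k))],True,(0,0,0),1)
    if n=="side":
        for b in V: cv2.polylines(im,[np.int32(np.round((proj(c,[[b[0]+9.5*np.cos(a),b[1]+9.5*np.sin(a),80] for a in t])-[x0,y0]+.5)*k))],True,(0,0,0),1)
    cv2.imwrite(f"pics/f_{n}.png",im)
E
```

```text
clock: 34.88
eef_pos: [587.3, 101.8, 101.4]
eef_rot: [3.138, -0.002, 1.492]
wrist_force: [0.4, 0.6, -0.6]
finger_gap: 56.3
clock: 35.55
eef_pos: [557.5, 101.7, 273.4]
eef_rot: [3.137, -0.002, 1.492]
wrist_force: [-1.4, 0.6, -0.5]
finger_gap: 56.4
clock: 36.22
eef_pos: [427.8, 151.4, 323.9]
eef_rot: [3.137, -0.002, 1.492]
wrist_force: [-0.3, -0.8, 0.0]
finger_gap: 56.4
```

View pics/f_wrist.png

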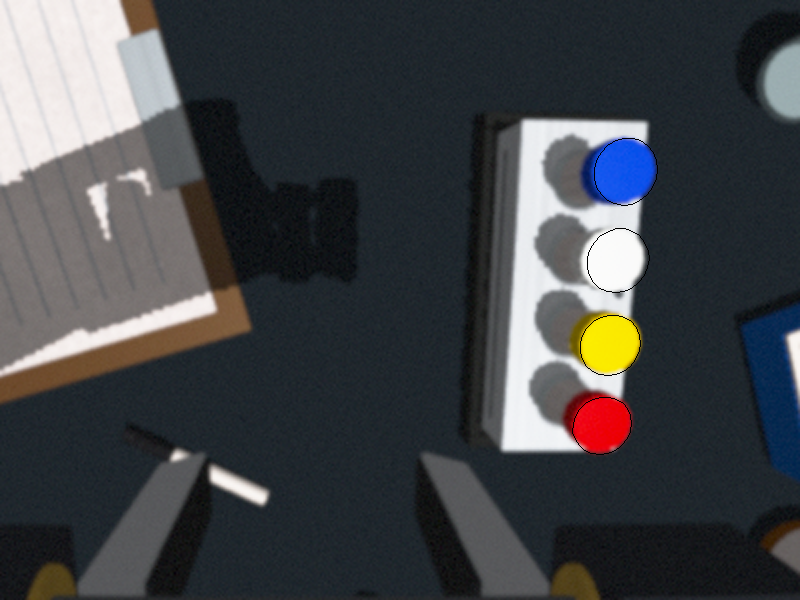

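View pics/f_side.png

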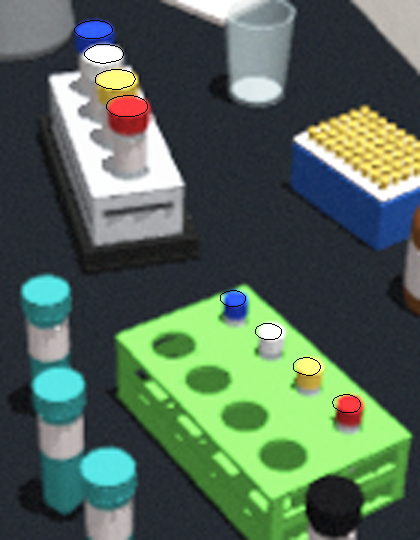

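All four caps fill the circles predicted for fully seated tubes in both views. In the wrist crop they sit at (624,171), (617,260), (609,345) and (601,425), in the order blue, white, yellow, red. The four vials stand in place in the same order. Handing in.

```bash
python3 -c "
from cell import manip
s=manip.read_state();print(s['clock'],abs(s['qd']).max(),s['wrist_force']);print(manip.sign_off())"
```

```text
36.3167 0.006888459175048657 [-0.30299611 -0.17575758 -0.03929003]
the job is handed in; nothing more can be done
None
```

I moved the four tubes (blue, white, yellow, red, left to right) from the green rack into the matching wells of the cooling block. Each was lowered into its well under grip until it touched bottom at the expected height, with about 5 to 6 N on the wrist, and then released. The job was handed in at about 36 s, with the arm clear and at rest; `sign_off` reports no verdict.

In the last wrist and side pictures, all four caps filled the circles predicted for fully seated, upright tubes. The four vials stood at their starting places in the same order. No check failed. The only disagreement was earlier: the side camera's rough cap positions for white and yellow were about 10 mm off because neighbouring objects hid them. I used the wrist and top values instead, which agreed within about 1 mm.

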